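# Plug the tube and hold the cam lift at its highest point

## Robot

A 6-joint arm with a two-finger parallel gripper is mounted at the origin on the work surface. World frame = base frame: x ahead of the robot, y to its left, z up, the work surface at z = 0. Lengths are in m, angles in degrees, forces in N, time in s.
With the tool pointing down it reaches from about 0.25 to 0.725 m from the base axis. Payload 9.7 kg.
Tool frame: the origin (TCP) lies where the fingers leave the gripper's body, on its centre line; the fingertips stand 73 mm ahead of it and the grasp point (between the pads) lies 54 mm ahead of it; z points along the fingers, y is the line along which they close (so a half turn about z gives the same grasp; the last joint's range is limited). The gripper opens to 85 mm and grips with 20 to 120 N. Pads are 22 mm wide; open, the fingers measure 114 mm over their backs; the gripper's body (76 mm by 85 mm) begins 54 mm behind the grasp point. The pads swing forward as they close: fully open they stand 13 mm farther back than shut.
Start: joints at [67.953, 4.979, 10.078, 95.1, 0, 90], TCP at [0.206, 0.51, 0.304] pointing down, gripper open.
Joint ranges: [-179.16, 179.16], [-48.56, 103.87], [-65.8, 70.77], [-126.05, 130.52], [-82.76, 87.17], [-180, 180]. Speed limits (degrees/s): [127.2, 127.2, 147.25, 180, 180, 180].

## Interface

Orientations are given as [roll, pitch, yaw] about the fixed x, y, z axes, in that order (R = Rz(yaw) Ry(pitch) Rx(roll)).
In Python, from workcell import sensors, imaging, bot gives the robot as it stands.
- The arm moves only by the tool apply_moves, never from a script. Its argument "rows" is a list of rows, each a list of 3 entries, a list of its own where there are three numbers: the shift along the tool's x, y, z in units of 10 cm (1.0 is 10 cm), then the turn, a rotation vector about the tool's x, y, z in units of 30 degrees (1.0 is 30 degrees), then the opening, from 0 (shut) to 1 (fully open). A call has 1 to 20 rows; each row is the pose to reach, as a shift and turn from the pose commanded when the call began, along the tool's axes at that moment; what a row does not reach only later rows make up. A row lasts 1/10 s, in which the tool goes at most 50 mm and 8.59 degrees, less where a joint would pass 70% of its speed; a pose out of reach is approached as far as the arm can. A call with a number of a shift or a turn outside -1 to 1 is refused whole. A call with a gripper value outside its range is refused whole. The fingers move at their own pace and stop on an object; "force" is the grip in N (left out, the last holds). Time passes only in rows, so rows that repeat a pose let the fingers close. It gives the time, the measured TCP pose, the force, the opening and the grip force at its end, in the units of the state.
- sensors.get_obs(): the state, without advancing time (a new reading comes with each control period).
- imaging.camera(name): name is "scene" or "top" or "wrist"; returns (picture, depth): 480x640x3 uint8, red, green, blue; 480x640 float32, m along the optical axis (not along the pixel's ray), 0 where there is no reading.
- imaging.get_calibration(name): a dict with "intrinsics" (3x3 intrinsics, pixels), "dist_coeffs" ([k1, k2, p1, p2, k3] as OpenCV has them; the pictures are not rectified), "world_from_camera" (4x4, takes a point from camera to world coordinates). Camera axes: x right, y down, z forward; pixel columns grow to the right and rows downward; lengths in m; the calibration is good to about 2 mm. A picture is of the moment at which its call begins: read the wrist's pose just before it. get_calibration takes no time and is no camera call; for the wrist camera it gives the pose at the moment of the call.
- bot.job_done(): hands the job in; it is judged then, once.
The state is a dict: "time": time; "q": joint angles; "qd": joint speeds; "joint_efforts": joint torques, N m; "ee_pos": TCP position; "tcp_rot": TCP orientation; "wrist_force": force on the tool from outside, world axes, zero at the start; "torque": the same for the moment, N m; "opening": finger opening in m; "grasp_force": force on a finger pad.
Only numpy, scipy, OpenCV 4.12 (cv2) and the standard library are available. Lean on these libraries where they do the work, as an engineer would, in place of code of your own. Each camera call takes 0.05 s, during which the arm holds its last target. There are 200 camera calls.

## Task

Set the orange tapered plug fully down into the mouth of the aluminium tube on the green cam lift, collar flat on the rim, and let go of it. Then swing the lift's red-knobbed lever up until the cam carries the tube to its highest point, with the handle standing straight up, and finish while still holding it there: the lever is sprung and drops back if released. Leave the other things on the bench where they are.

Things in the scene. Friction and masses are not known exactly. Their poses are not given: they have to be found in the camera images.
- plug: Loose orange plug, 64 mm tall, about 90 g, standing upright on its narrow end. Origin: centre of that end; z up along its axis. From below: tapered shank 22 mm long (diameter 30 mm at the foot, 37 mm at the collar), collar 50 mm diameter (22 to 28 mm above the origin), round grip 26 mm diameter (28 to 64 mm above the origin).
- rig: Green cam lift fixed to the bench. Origin under the tube's axis at bench level, z up. Base 12 mm thick, x -60 to 105, y +-85 mm. Its steel table (100 x 130 mm, top 110 mm up at rest) carries the tube, clamped upright at its centre. The lever swings in a vertical plane 85 mm to the rig's +x side of the tube axis, lying to the -y side at rest. White scale at +y, top 127 mm up.
- tube_mouth (a point): Centre of the tube's open upper rim, 165 mm above the bench at rest, 175 mm at the highest lift; may shift 1 to 2 mm sideways on the way. z up. Bore 40 mm diameter and 51 mm deep, outside diameter 46 mm, wall 3 mm. With the plug home its collar lies on the rim and its origin is 22 mm below this point.
- cam_axis (a point): Point on the lever's horizontal turning axis (the rig's x direction), in the plane in which the lever swings, 62 mm above the bench. Fixed.
- handle_knob (a point): Centre of the red drum knob (32 mm diameter, 26 mm long, its flat ends facing along the turning axis) on the lever's end, 150 mm from the turning axis; its rod is 12 mm thick and points at the axis. At rest about 137 mm above the bench and 130 mm to the rig's -y side of the axis; at the highest lift straight above the axis, 212 mm above the bench.
- cam_lever (a joint): Lever angle in rad: 0 at rest on its stop, growing as the knob swings up and over from the rig's -y side towards +y. The lift is highest at 1.05 (handle straight up); beyond that the table sinks again; end stop at 1.65. A return spring and the weights pull it back to 0: about 3 N at the knob, at rest and at the top.
- offcut: Bystander: short aluminium tube offcut, 46 mm diameter, 50 mm tall, standing loose on the bench. Origin: centre of its underside.
- rivet_tin: Bystander: closed blue tin, 60 mm diameter, 75 mm tall, standing on the bench. Origin: centre of its underside.
- hammer: Bystander: hammer lying on the bench on the far side of the lift. Origin: in the middle of its length, at its underside.
- blanks: Bystander: stack of yellow sheet blanks 150 x 70 mm, 30 mm tall. Origin: centre of its underside.
Not all that is in view belongs to the job. What is shaped like the plug but brown, pink or yellow is not meant.

How it is judged (in metres and radians):
On the way, in this order (a step that is already met when the one before it is completed fails the run):
1. the plug sits home in the tube and has been let go, with the lever still down (z of plug in the frame of tube_mouth below -0.0195 m and horizontal distance between plug and tube_mouth below 0.005 m and angle between plug's own z axis and vertical below 0.08 rad and contact force between each of the arm, the fingers and plug below 0.1 N and value of joint cam_lever below 0.5 rad), for 0.3 s.
2. the robot holds the lever at the cam's highest lift (value of joint cam_lever between 0.92 and 1.18 rad and height (world z) of tube_mouth above 0.1738 m and contact force between any of the fingers, the arm and cam_lever above 1 N), for 0.2 s.
At the end, for the whole second after the job is handed in: Robot holds the lever (over 1 N), still (under 0.1 rad/s), at 0.92 to 1.18 rad, rim above 173.8 mm; plug untouched in the tube, foot 19.5 mm or more below the rim, within 5 mm of its axis and 0.08 rad of upright; bystanders moved under 30 mm (all of step 2 and z of plug in the frame of tube_mouth below -0.0195 m and horizontal distance between plug and tube_mouth below 0.005 m and angle between plug's own z axis and vertical below 0.08 rad and contact force between each of the arm, the fingers and plug below 0.1 N and velocity of joint cam_lever between -0.1 and 0.1 rad/s and distance of each of offcut, rivet_tin, hammer, blanks from where it was at the start of the episode below 0.03 m); the arm keeps its last pose, push and grip.
It fails at once if the loose tube offcut is disturbed (moved over 30 mm) (distance of offcut from where it was at the start of the episode above 0.03 m).
It fails at once if the blue tin is disturbed (moved over 30 mm) (distance of rivet_tin from where it was at the start of the episode above 0.03 m).
It fails at once if the hammer is disturbed (moved over 30 mm) (distance of hammer from where it was at the start of the episode above 0.03 m).
It fails at once if the stack of yellow blanks is disturbed (moved over 30 mm) (distance of blanks from where it was at the start of the episode above 0.03 m).
It also fails if it takes over 59 s, if anything falls off the work surface, if the arm or the gripper's body presses on something with over 40 N, if the wrist force passes 120 N, or if a joint passes its speed limit or range.

## Working session

There is one attempt and no reset: what is moved stays moved. The work goes in short steps, Python scripts to look and compute and a tool call to move; the robot and the scene stay as the last step left them, time stands still between calls to the robot, and variables do not carry over. Pictures are saved under pics/ and viewed, at most 10 in all, crops included, and the job is handed in when it is done.

Besides the shell and the picture viewer there is one more tool, called after ">>>" as a command line: name --argument value ..., lists and objects as JSON in quotes. apply_moves: Moves the arm, as the interface text tells. Its arguments: {"type":"object","properties":{"rows":{"type":"array"},"force":{"type":"number"}},"required":["rows"]}

```bash
mkdir -p pics; ls; cat > h.py <<'E'
import numpy as np, cv2
from workcell import sensors, imaging, bot
from scipy.spatial.transform import Rotation as R
def cam(n):
    c=imaging.get_calibration(n); im,d=imaging.camera(n); return im,d,c
def pts(c,d,uv):
    """pixels+depth -> world"""
    uv=np.asarray(uv,float).reshape(-1,2); K=np.array(c['intrinsics'])
    n=cv2.undistortPoints(uv[:,None],K,np.array(c['dist_coeffs']))[:,0]
    z=d[uv[:,1].astype(int),uv[:,0].astype(int)]
    p=np.c_[n*z[:,None],z]; T=np.array(c['world_from_camera']); return p@T[:3,:3].T+T[:3,3]
def cloud(c,d,mask):
    v,u=np.nonzero(mask&(d>0)); return pts(c,d,np.c_[u,v])
def onplane(c,uv,h):
    uv=np.asarray(uv,float).reshape(-1,2)
    n=cv2.undistortPoints(uv[:,None],np.array(c['intrinsics']),np.array(c['dist_coeffs']))[:,0]
    T=np.array(c['world_from_camera']); r=np.c_[n,np.ones(len(n))]@T[:3,:3].T
    return T[:3,3]+r*((h-T[2,3])/r[:,2])[:,None]
def save(n,im): cv2.imwrite('pics/'+n+'.png',im[:,:,::-1])
E
python3 - <<'E'
from h import *
for n in ['scene','top']:
    im,d,c=cam(n); save(n+'0',im); np.savez('/tmp/'+n,im=im,d=d); print(np.round(c['world_from_camera'],3).tolist(), (d>0).mean())
o=sensors.get_obs(); print({k:np.round(v,3).tolist() for k,v in o.items()})
E
```

```text
pics
[[-0.422, 0.655, -0.627, 1.388], [0.907, 0.305, -0.291, 0.319], [0.001, -0.691, -0.722, 1.084], [0.0, 0.0, 0.0, 1.0]] 0.9959602864583333
[[0.073, -0.977, 0.201, 0.367], [-0.997, -0.073, 0.01, -0.047], [0.004, -0.202, -0.979, 1.153], [0.0, 0.0, 0.0, 1.0]] 0.9958235677083334
{'time': 0.1, 'q': [67.953, 5.006, 10.038, 95.099, -0.0, 90.001], 'qd': [0.077, -0.034, 0.022, 0.113, -0.023, 0.034], 'joint_efforts': [0.001, -52.156, 46.566, 0.016, 0.0, -0.0], 'ee_pos': [0.206, 0.51, 0.303], 'tcp_rot': [-179.933, 0.0, 157.953], 'wrist_force': [-0.236, -0.397, -0.098], 'torque': [-0.021, -0.065, -0.056], 'grasp_force': 0.0, 'opening': 0.086}
```

View pics/top0.png

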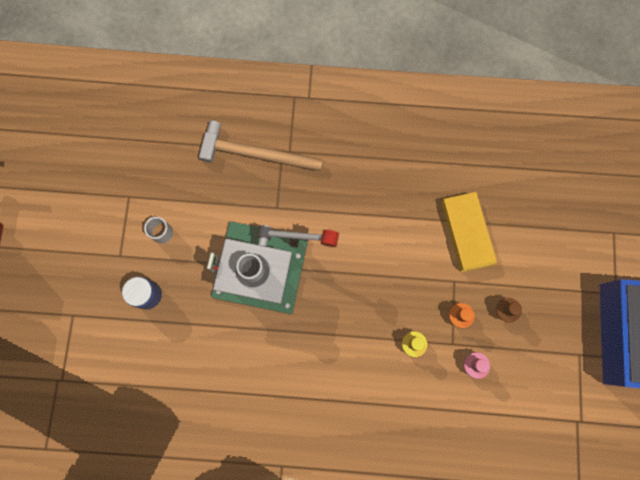

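View pics/scene0.png

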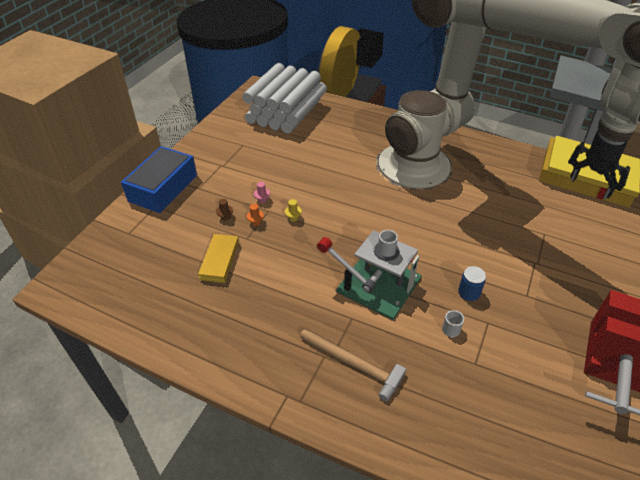

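Top view: the orange plug is at (461,315), the tube mouth at (250,265) and the knob at (330,238). The tin is at (141,292), the offcut at (157,229) and the blanks at (469,231). Rig +x points up in the picture (about world +x).

```bash
python3 - <<'E'
from h import *
for n,boxes in [('top',dict(plug=(440,295,485,335),knob=(315,225,345,250),brown=(495,292,530,325),yellow=(398,328,432,362),pink=(460,348,495,382),tube=(232,248,270,285))),('scene',dict(plug=(245,198,268,228),knob=(315,234,333,254),tube=(374,228,402,256)))]:
    z=np.load('/tmp/'+n+'.npz'); im,d=z['im'],z['d']; c=imaging.get_calibration(n)
    hsv=cv2.cvtColor(im,cv2.COLOR_RGB2HSV); H,S,V=[hsv[...,i] for i in range(3)]
    for k,(a,b,e,f) in boxes.items():
        m=np.zeros(H.shape,bool); m[b:f,a:e]=1
        if k=='plug': m&=(H<14)&(S>190)&(V>120)
        elif k=='knob': m&=((H<6)|(H>170))&(S>180)
        elif k=='tube': pass
        elif k=='yellow': m&=(H>22)&(S>170)
        elif k=='pink': m&=(H>150)&(S>80)
        else: m&=(V<110)
        P=cloud(c,d,m); 
        print(n,k,len(P),'zmax',np.round(np.percentile(P[:,2],[2,50,98]),4))
        bands={'plug':[(.058,.08),(.02,.034)],'knob':[(.1,.16)],'tube':[(.155,.18)]}.get(k,[(.058,.08)])
        for lo,hi in bands:
            Q=P[(P[:,2]>lo)&(P[:,2]<hi)]
            if len(Q): print('   band',lo,hi,len(Q),'mean',Q.mean(0).round(4),'mid',((Q.min(0)+Q.max(0))/2).round(4),'ext',np.ptp(Q,axis=0).round(4))
# rig orientation from steel table top
z=np.load('/tmp/top.npz'); im,d=z['im'],z['d']; c=imaging.get_calibration('top')
m=np.zeros(d.shape,bool); m[225:315,200:310]=1
P=cloud(c,d,m); Q=P[(P[:,2]>.104)&(P[:,2]<.116)]
r=cv2.minAreaRect((Q[:,:2]*1000).astype(np.float32)); print('table',len(Q),r)
E
```

```text
top plug 155 zmax [0.0228 0.028  0.0658]
   band 0.058 0.08 43 mean [ 0.4637 -0.3358  0.063 ] mid [ 0.4601 -0.3382  0.0623] ext [0.0236 0.0236 0.0079]
   band 0.02 0.034 107 mean [ 0.4606 -0.3355  0.0267] mid [ 0.4609 -0.3375  0.027 ] ext [0.0446 0.0455 0.0101]
top knob 187 zmax [0.1411 0.149  0.154 ]
   band 0.1 0.16 187 mean [ 0.5747 -0.0629  0.1488] mid [ 0.5753 -0.0627  0.1453] ext [0.0251 0.0274 0.0212]
top brown 293 zmax [-0.0045  0.0271  0.0621]
   band 0.058 0.08 18 mean [ 0.4769 -0.4235  0.0611] mid [ 0.4792 -0.4248  0.0612] ext [0.0234 0.0104 0.006 ]
top yellow 218 zmax [0.0227 0.0279 0.0649]
   band 0.058 0.08 56 mean [ 0.3977 -0.2439  0.0623] mid [ 0.397  -0.247   0.0623] ext [0.0248 0.0251 0.0082]
top pink 492 zmax [0.0234 0.0291 0.0661]
   band 0.058 0.08 146 mean [ 0.366  -0.37    0.0629] mid [ 0.3657 -0.3709  0.063 ] ext [0.0244 0.0258 0.0096]
top tube 1403 zmax [0.1058 0.1143 0.1654]
   band 0.155 0.18 166 mean [0.5091 0.0778 0.1625] mid [0.5091 0.0775 0.1614] ext [0.046  0.0452 0.0126]
scene plug 87 zmax [0.0209 0.0276 0.0662]
   band 0.058 0.08 29 mean [ 0.4636 -0.3354  0.0624] mid [ 0.4635 -0.3367  0.0636] ext [0.0215 0.0254 0.0098]
   band 0.02 0.034 54 mean [ 0.4678 -0.3381  0.0257] mid [ 0.4664 -0.3359  0.0266] ext [0.0483 0.0451 0.0127]
scene knob 125 zmax [0.1248 0.147  0.1539]
   band 0.1 0.16 125 mean [ 0.5811 -0.0576  0.1443] mid [ 0.578  -0.06    0.1394] ext [0.0285 0.0276 0.0311]
scene tube 781 zmax [-0.0043  0.1235  0.1645]
   band 0.155 0.18 119 mean [0.511  0.0807 0.1611] mid [0.5099 0.0787 0.1618] ext [0.0483 0.0465 0.0135]
table 3248 ((527.96240234375, 69.69529724121094), (174.14552307128906, 142.292724609375), 82.77327728271484)
```

>>> apply_moves --rows '[[[-1,-1,0],[0,0,1],0.65],[[-1,-1,0],[0,0,1],0.65],[[-1,-1,0],[0,0,1],0.65],[[-1,-1,0],[0,0,1],0.65],[[-1,-1,0],[0,0,1],0.65]]' --force 30

```text
time: 0.6
ee_pos: [0.262, 0.3787, 0.304]
tcp_rot: [180.0, -0.0, 127.8]
wrist_force: [0.0, 0.2, -0.6]
opening: 0.0556
grasp_force: 0.0
```

>>> apply_moves --rows '[[[-1,-0.5,0],[0,0,1],0.65],[[-1,-0.5,0],[0,0,1],0.65],[[-1,-0.5,0],[0,0,1],0.65],[[-1,-0.5,0],[0,0,1],0.65],[[-1,-0.5,0],[0,0,1],0.65]]'

```text
time: 1.1
ee_pos: [0.2837, 0.2701, 0.3038]
tcp_rot: [-180.0, -0.0, 98.0]
wrist_force: [0.5, -0.1, 0.2]
opening: 0.0555
grasp_force: 0.0
```

>>> apply_moves --rows '[[[-1,0.5,0],[0,0,0.52],0.65],[[-1,0.5,0],[0,0,0.52],0.65],[[-1,0.5,0],[0,0,0.52],0.65],[[-1,0.5,0],[0,0,0.52],0.65]]'

```text
time: 1.5
ee_pos: [0.3479, 0.1772, 0.3035]
tcp_rot: [-180.0, 0.0, 82.5]
wrist_force: [-0.3, -0.1, -0.1]
opening: 0.0555
grasp_force: 0.0
```

>>> apply_moves --rows '[[[-0.5,0.18,0],[0,0,0],0.65],[[-0.99,0.37,0],[0,0,0],0.65]]'

```text
time: 1.7
ee_pos: [0.369, 0.0814, 0.3036]
tcp_rot: [-180.0, -0.0, 82.9]
wrist_force: [0.3, -0.2, 0.2]
opening: 0.0554
grasp_force: 0.0
```

>>> apply_moves --rows '[[[-0.5,0.18,0],[0,0,0],0.65],[[-0.99,0.37,0],[0,0,0],0.65]]'

```text
time: 1.9
ee_pos: [0.3916, -0.0175, 0.3039]
tcp_rot: [180.0, -0.0, 82.7]
wrist_force: [1.2, 0.1, 0.1]
opening: 0.0557
grasp_force: 0.0
```

>>> apply_moves --rows '[[[-0.5,0.18,0],[0,0,0],0.65],[[-0.99,0.37,0],[0,0,0],0.65]]'

```text
time: 2.1
ee_pos: [0.4141, -0.1153, 0.3039]
tcp_rot: [180.0, -0.0, 82.7]
wrist_force: [1.9, 1.4, 0.6]
opening: 0.0552
grasp_force: 0.0
```

>>> apply_moves --rows '[[[-0.5,0.18,0.1],[0,0,0],0.65],[[-0.99,0.37,0.3],[0,0,0],0.65]]'

```text
time: 2.3
ee_pos: [0.4361, -0.2093, 0.2779]
tcp_rot: [179.9, 0.0, 82.6]
wrist_force: [1.5, 0.8, -0.1]
opening: 0.0555
grasp_force: 0.0
```

>>> apply_moves --rows '[[[-0.4,0.14,0.1],[0,0,0],0.65],[[-0.8,0.3,0.3],[0,0,0],0.65],[[-0.99,0.37,0.4],[0,0,0],0.65],[[-0.99,0.37,0.4],[0,0,0],0.65],[[-0.99,0.37,0.4],[0,0,0],0.65]]'

```text
time: 2.8
ee_pos: [0.459, -0.3102, 0.2368]
tcp_rot: [-179.9, -0.1, 82.5]
wrist_force: [0.4, -0.5, -0.1]
opening: 0.0555
grasp_force: 0.0
```

```bash
python3 - <<'E'
from h import *
im,d,c=cam('wrist'); save('w1',im)
hsv=cv2.cvtColor(im,cv2.COLOR_RGB2HSV); H,S,V=[hsv[...,i] for i in range(3)]
m=(H>3)&(H<14)&(S>190)&(V>120); P=cloud(c,d,m); print(m.sum(), np.round(c['world_from_camera'],3).tolist())
for lo,hi in [(.058,.08),(.02,.034)]:
    Q=P[(P[:,2]>lo)&(P[:,2]<hi)&(np.hypot(P[:,0]-.463,P[:,1]+.337)<.05)]
    if len(Q): print(len(Q),Q.mean(0).round(4),((Q.min(0)+Q.max(0))/2).round(4),np.ptp(Q,axis=0).round(4),cv2.minEnclosingCircle((Q[:,:2]*1000).astype(np.float32)))
print(sensors.get_obs()['ee_pos'],sensors.get_obs()['q'])
E
```

```text
1093 [[0.992, -0.124, -0.038, 0.469], [-0.13, -0.949, -0.286, -0.237], [-0.0, 0.289, -0.957, 0.308], [0.0, 0.0, 0.0, 1.0]]
133 [ 0.4639 -0.3289  0.062 ] [ 0.462  -0.3312  0.0616] [0.0247 0.0117 0.007 ] ((461.9501953125, -335.5613098144531), 12.373995780944824)
689 [ 0.468  -0.3238  0.0288] [ 0.4636 -0.3309  0.0284] [0.044  0.0347 0.011 ] ((462.8148498535156, -332.67352294921875), 22.793081283569336)
[ 0.45904283 -0.31000212  0.23756635] [-3.40388848e+01  4.67657362e+00  2.41122239e+00  8.77600036e+01
  1.78056474e-02  6.34281717e+01]
```

View pics/w1.png

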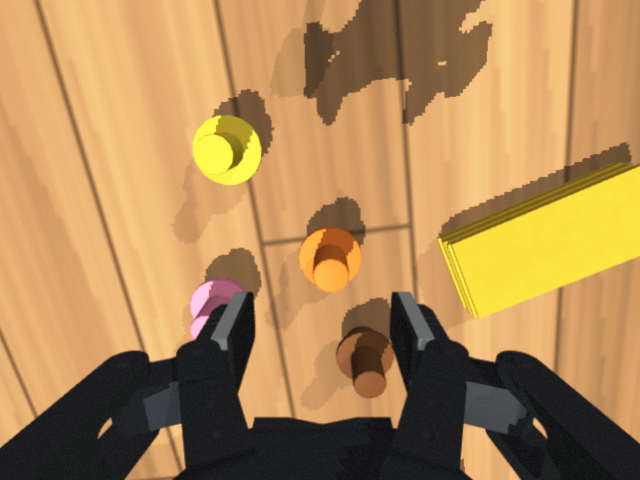

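The orange plug is centred near (331,268): its grip top is at about (331,275) and its collar at about (330,257). Brown, pink and yellow stand clear of it.

```bash
python3 - <<'E'
from h import *
c=imaging.get_calibration('wrist'); im=cv2.imread('pics/w1.png')
hsv=cv2.cvtColor(im,cv2.COLOR_BGR2HSV); H,S,V=[hsv[...,i] for i in range(3)]
m=((H<16)&(S>200)&(V>140)).astype(np.uint8); m[:, :290]=0; m[:,375:]=0; m[:215]=0; m[305:]=0
x,y,w,h=cv2.boundingRect(m); print(x,y,w,h,m.sum())
print('collar centre', onplane(c,[[x+w/2,y+w/2*0.96]],.028))
b=((H<18)&(S>150)&(V>225)).astype(np.uint8)*m; print(cv2.boundingRect(b))
print('top', onplane(c,[[331,275]],.064), onplane(c,[[331,y+h-17]],.064))
E
```

```text
307 228 49 53 878
collar centre [[ 0.4639487  -0.33347452  0.028     ]]
(313, 229, 43, 52)
top [[ 0.46211236 -0.33824964  0.064     ]] [[ 0.46312449 -0.33008293  0.064     ]]
```

>>> apply_moves --rows '[[[-0.26,0.08,0.2],[0,0,0],0.65],[[-0.26,0.08,0.5],[0,0,0],0.65],[[-0.26,0.08,0.8],[0,0,0],0.65],[[-0.26,0.08,0.9],[0,0,0],0.65],[[-0.26,0.08,0.9],[0,0,0],0.65],[[-0.26,0.08,0.9],[0,0,0],0.65]]'

```text
time: 3.45
ee_pos: [0.4635, -0.3379, 0.1493]
tcp_rot: [179.9, 0.1, 82.4]
wrist_force: [-0.6, -0.3, 1.1]
opening: 0.0557
grasp_force: 0.0
```

```bash
python3 - <<'E'
from h import *
im,d,c=cam('wrist'); save('w2',im); o=sensors.get_obs(); print(o['ee_pos'],o['tcp_rot'],o['wrist_force'])
E
```

```text
[ 0.46357816 -0.33817579  0.14960281] [1.79856255e+02 7.60586605e-02 8.24082524e+01] [ 0.62673078 -1.02839915  0.18160535]
```

View pics/w2.png

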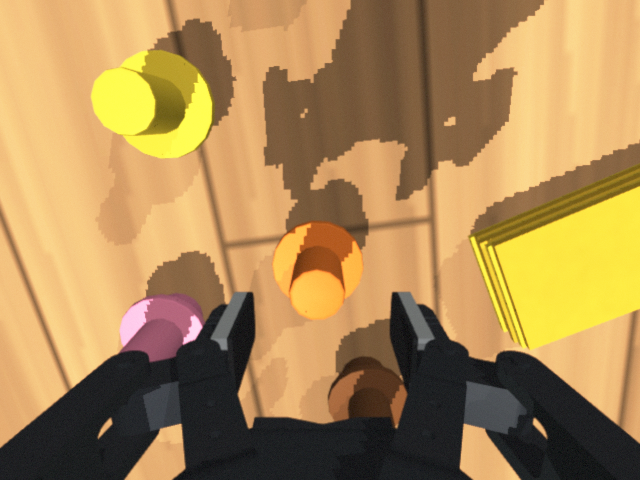

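The grip top is centred at about (317,293), spanning columns 290 to 345. The collar spans columns 273 to 362, with its centre at about (318,265).

```bash
python3 - <<'E'
from h import *
c=imaging.get_calibration('wrist')
print(onplane(c,[[317,293]],.064), onplane(c,[[318,265]],.028))
# where grasp axis projects: TCP xy
E
```

```text
[[ 0.46193145 -0.33796869  0.064     ]] [[ 0.46209306 -0.33830365  0.028     ]]
```

>>> apply_moves --rows '[[[0,-0.02,0.15],[0,0,0],0.65],[[0,-0.02,0.3],[0,0,0],0.65],[[0,-0.02,0.44],[0,0,0],0.65],[[0,-0.02,0.44],[0,0,0],0.65],[[0,-0.02,0.44],[0,0,0],0.65],[[0,-0.02,0.44],[0,0,0],0.1],[[0,-0.02,0.44],[0,0,0],0.1],[[0,-0.02,0.44],[0,0,0],0.1],[[0,-0.02,0.44],[0,0,0],0.1],[[0,-0.02,0.44],[0,0,0],0.1],[[0,-0.02,0.44],[0,0,0],0.1]]' --force 30

```text
time: 4.6
ee_pos: [0.4611, -0.3382, 0.1041]
tcp_rot: [179.9, 0.0, 82.3]
wrist_force: [-0.7, 0.2, 5.2]
opening: 0.0253
grasp_force: 29.9
```

>>> apply_moves --rows '[[[0,0,-0.1],[0,0,0],0.1],[[0,0,-0.3],[0,0,0],0.1],[[0,0,-0.6],[0,0,0],0.1],[[0,0,-0.9],[0,0,0],0.1],[[0,0,-1],[0,0,0],0.1]]'

```text
time: 5.1
ee_pos: [0.4614, -0.3384, 0.2069]
tcp_rot: [179.8, 0.1, 82.4]
wrist_force: [0.3, -1.0, -0.5]
opening: 0.025
grasp_force: 29.6
```

>>> apply_moves --rows '[[[0.1,0,-0.3],[0,0,0],0.1],[[0.35,0,-0.6],[0,0,0],0.1],[[0.65,0,-0.9],[0,0,0],0.1],[[1,0,-0.96],[0,0,0],0.1]]'

```text
time: 5.5
ee_pos: [0.4744, -0.2385, 0.3022]
tcp_rot: [179.8, 0.1, 82.3]
wrist_force: [0.7, -0.3, -0.4]
opening: 0.0253
grasp_force: 29.7
```

>>> apply_moves --rows '[[[0.35,0,0],[0,0,0],0.1],[[0.7,0,0],[0,0,0],0.1],[[1,0,0],[0,0,0],0.1]]'

```text
time: 5.8
ee_pos: [0.4873, -0.1381, 0.2988]
tcp_rot: [-179.9, -0.0, 82.4]
wrist_force: [0.1, -0.8, -1.1]
opening: 0.0253
grasp_force: 29.7
```

>>> apply_moves --rows '[[[0.35,-0.03,0],[0,0,0],0.1],[[0.65,-0.06,0],[0,0,0],0.1],[[0.9,-0.08,0],[0,0,0],0.1],[[1,-0.08,0],[0,0,0],0.1],[[1,-0.08,0],[0,0,0],0.1],[[1,-0.08,0],[0,0,0],0.1],[[1,-0.08,0],[0,0,0],0.1]]'

```text
time: 6.5
ee_pos: [0.4928, -0.0405, 0.2992]
tcp_rot: [-180.0, 0.0, 82.3]
wrist_force: [-0.5, -0.2, -1.2]
opening: 0.025
grasp_force: 29.7
```

```bash
python3 - <<'E'
from h import *
im,d,c=cam('wrist'); save('w3',im); o=sensors.get_obs(); print(o['ee_pos'],o['tcp_rot'],o['wrist_force'],o['opening'],o['time'])
np.savez('/tmp/w3',im=im,d=d)
v,u=np.mgrid[0:480,0:640]; m=d>0
P=cloud(c,d,m); g=(P[:,2]>.158)&(P[:,2]<.172)&(np.hypot(P[:,0]-.51,P[:,1]-.078)<.04); Q=P[g]
print(len(Q), Q.mean(0), (Q.min(0)+Q.max(0))/2, np.ptp(Q,axis=0), cv2.minEnclosingCircle((Q[:,:2]*1000).astype(np.float32)))
E
```

```text
[ 0.49274812 -0.04053143  0.29927125] [-1.79984584e+02  1.03880197e-02  8.22786320e+01] [ 0.12811442 -0.45973379 -0.99582203] 0.025165394692638787 6.55
1426 [0.50727065 0.07125466 0.16470622] [0.50833068 0.0747214  0.16316278] [0.04508679 0.03659534 0.01031222] ((508.45831298828125, 79.1487045288086), 22.823671340942383)
```

View pics/w3.png

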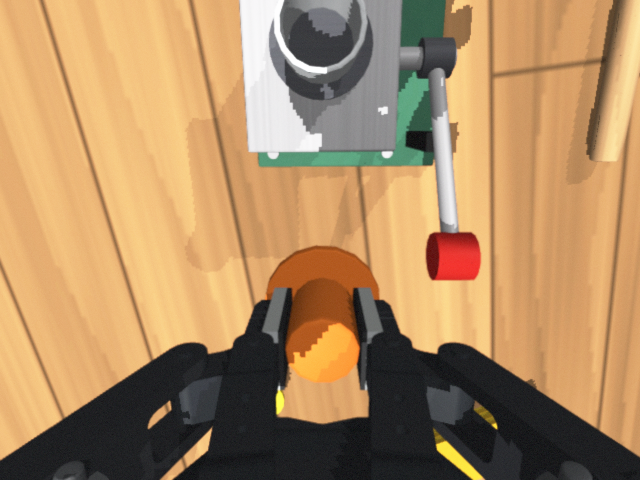

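The tube rim is centred at about column 320, with its lower edge at row 76 and its upper part cut off. The plug is held upright, with its grip top at about (322,351) and its collar spanning columns 267 to 379. The red knob is at (454,256).

```bash
python3 - <<'E'
from h import *
c=imaging.get_calibration('wrist'); z=np.load('/tmp/w3.npz'); im,d=z['im'],z['d']
print('plug top',onplane(c,[[322,351]],.2595),'collar mid-edge front',onplane(c,[[267,293],[379,293],[323,246]],.223))
u,v=np.array([273,368]),np.array([40,40]); print('rim sides',onplane(c,np.c_[u,v],.165), 'front',onplane(c,[[318,76]],.165))
hsv=cv2.cvtColor(im,cv2.COLOR_RGB2HSV); H,S=hsv[...,0],hsv[...,1]
m=((H<5)|(H>172))&(S>170); m[:,:415]=0; m[:200]=0; m[300:]=0
P=cloud(c,d,m); print('knob',len(P),np.percentile(P,[1,50,99],axis=0).round(4))
Q=P[P[:,2]>.147]; print('crest',Q.mean(0),np.ptp(Q,axis=0))
E
```

```text
plug top [[ 0.493152   -0.04033181  0.2595    ]] collar mid-edge front [[ 0.47040519 -0.03297241  0.223     ]
 [ 0.51792534 -0.03942667  0.223     ]
 [ 0.49699128 -0.01520629  0.223     ]]
rim sides [[0.4844689  0.07503753 0.165     ]
 [0.53086435 0.06875605 0.165     ]] front [[0.50418267 0.05574321 0.165     ]]
knob 2299 [[ 0.5615 -0.0731  0.1298]
 [ 0.5733 -0.0567  0.15  ]
 [ 0.5889 -0.045   0.1539]]
crest [ 0.57505449 -0.05956136  0.15114061] [0.02902891 0.02765583 0.00790557]
```

>>> apply_moves --rows '[[[0.3,0,0],[0,0,0],0.1],[[0.6,0,0],[0,0,0],0.1],[[0.85,0,0],[0,0,0],0.1],[[1,0,0],[0,0,0],0.1]]'

```text
time: 6.95
ee_pos: [0.5063, 0.0602, 0.2993]
tcp_rot: [-180.0, -0.0, 82.3]
wrist_force: [0.4, -0.8, -1.4]
opening: 0.0252
grasp_force: 29.7
```

>>> apply_moves --rows '[[[0.1,0,0],[0,0,0],0.1],[[0.2,0,0],[0,0,0],0.1],[[0.2,0,0],[0,0,0],0.1],[[0.2,0,0],[0,0,0],0.1],[[0.2,0,0],[0,0,0],0.1],[[0.2,0,0.05],[0,0,0],0.1],[[0.2,0,0.1],[0,0,0],0.1],[[0.2,0,0.15],[0,0,0],0.1],[[0.2,0,0.2],[0,0,0],0.1],[[0.2,0,0.25],[0,0,0],0.1],[[0.2,0,0.3],[0,0,0],0.1],[[0.2,0,0.35],[0,0,0],0.1],[[0.2,0,0.39],[0,0,0],0.1],[[0.2,0,0.39],[0,0,0],0.1],[[0.2,0,0.39],[0,0,0],0.1]]'

```text
time: 8.45
ee_pos: [0.5087, 0.0793, 0.2605]
tcp_rot: [180.0, -0.0, 82.4]
wrist_force: [0.3, -0.1, -1.3]
opening: 0.0251
grasp_force: 29.7
```

>>> apply_moves --rows '[[[0,0,0.03],[0,0,0],0.1],[[0,0,0.05],[0,0,0],0.1],[[0,0,0.07],[0,0,0],0.1],[[0,0,0.09],[0,0,0],0.1],[[0,0,0.11],[0,0,0],0.1],[[0,0,0.12],[0,0,0],0.1],[[0,0,0.12],[0,0,0],0.1],[[0,0,0.12],[0,0,0],0.1]]'

```text
time: 9.25
ee_pos: [0.5088, 0.0793, 0.2485]
tcp_rot: [180.0, -0.0, 82.4]
wrist_force: [-0.1, -0.2, -0.6]
opening: 0.0256
grasp_force: 29.7
```

>>> apply_moves --rows '[[[0,0,0.01],[0,0,0],0.1],[[0,0,0.02],[0,0,0],0.1],[[0,0,0.02],[0,0,0],0.1],[[0,0,0.02],[0,0,0],0.1]]'

```text
time: 9.65
ee_pos: [0.5088, 0.0794, 0.2468]
tcp_rot: [180.0, -0.0, 82.4]
wrist_force: [-0.6, -0.1, 3.6]
opening: 0.0251
grasp_force: 30.1
```

>>> apply_moves --rows '[[[0,0,0],[0,0,0],0.4],[[0,0,0],[0,0,0],0.5],[[0,0,0],[0,0,0],0.55],[[0,0,0],[0,0,0],0.55],[[0,0,0],[0,0,0],0.55],[[0,0,-0.1],[0,0,0],0.55],[[0,0,-0.3],[0,0,0],0.55],[[0,0,-0.6],[0,0,0],0.55],[[0,0,-0.8],[0,0,0],0.55],[[0,0,-0.8],[0,0,0],0.55]]'

```text
time: 10.65
ee_pos: [0.5093, 0.0794, 0.3301]
tcp_rot: [179.7, -0.1, 82.4]
wrist_force: [-0.2, 0.1, -0.4]
opening: 0.0474
grasp_force: 0.0
```

>>> apply_moves --rows '[[[-0.4,0.2,0],[0,0,0],0.55],[[-0.7,0.4,0],[0,0,0],0.55],[[-0.9,0.6,0],[0,0,0],0.55],[[-0.9,0.6,0],[0,0,0],0.55],[[-0.9,0.6,0],[0,0,0],0.55]]'

```text
time: 11.15
ee_pos: [0.5562, -0.0182, 0.3258]
tcp_rot: [-179.9, -0.0, 82.3]
wrist_force: [0.1, -0.3, 0.0]
opening: 0.0467
grasp_force: 0.0
```

```bash
python3 - <<'E'
from h import *
o=sensors.get_obs(); print(o['ee_pos'],o['tcp_rot'],o['opening'],o['time'])
a=[]
for n in ['wrist','top']:
    im,d,c=cam(n); a.append(im)
    P=cloud(c,d,d>0)
    g=np.hypot(P[:,0]-.5087,P[:,1]-.079)<.035; Q=P[g]
    for lo,hi in [(.166,.18),(.2,.22)]:
        q=Q[(Q[:,2]>lo)&(Q[:,2]<hi)]
        if len(q): print(n,lo,len(q),np.median(q[:,2]),(q.min(0)+q.max(0))/2,np.ptp(q,axis=0),cv2.minEnclosingCircle((q[:,:2]*1000).astype(np.float32)))
    hsv=cv2.cvtColor(im,cv2.COLOR_RGB2HSV); H,S=hsv[...,0],hsv[...,1]
    m=((H<5)|(H>172))&(S>170); P=cloud(c,d,m); P=P[np.hypot(P[:,0]-.575,P[:,1]+.06)<.04]
    if len(P): print('knob',len(P),np.percentile(P,[1,50,99],axis=0).round(4).tolist())
b=cv2.resize(a[1][180:340,190:380],(570,480),interpolation=cv2.INTER_NEAREST)
save('w4',cv2.resize(np.hstack([a[0],b]),(800,317)))
E
```

```text
[ 0.55621149 -0.01820727  0.32578715] [-1.79925002e+02 -1.39978479e-03  8.22839556e+01] 0.04668282938063033 11.15
wrist 0.166 3628 0.17145960490457546 [0.50955742 0.07938372 0.17311019] [0.04948769 0.04996401 0.01374167] ((509.70330810546875, 79.35296630859375), 25.13978385925293)
wrist 0.2 2575 0.2072997119724753 [0.5097501  0.07976353 0.2048372 ] [0.025734   0.02551513 0.00960668] ((509.4902648925781, 79.62850189208984), 13.128795623779297)
knob 1460 [[0.5631, -0.0727, 0.1363], [0.5762, -0.0555, 0.1506], [0.5891, -0.045, 0.1539]]
```

View pics/w4.png

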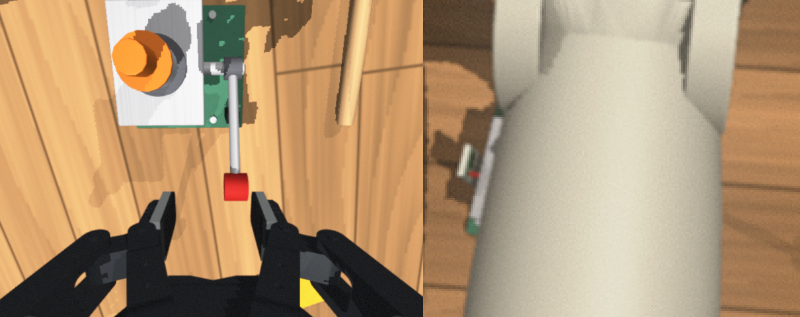

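The plug is home: its collar top is at 0.171 m and its grip top at 0.207 m, centred at (0.5096, 0.0794). The lever is still down, with the red knob at (236,187) in the left panel. The arm hides the rig in the top view on the right.

>>> apply_moves --rows '[[[-0.2,0.13,0],[0,0,0],0.6],[[-0.4,0.25,0.1],[0,0,0],0.6],[[-0.4,0.25,0.4],[0,0,0],0.6],[[-0.4,0.25,0.7],[0,0,0],0.6],[[-0.4,0.25,0.7],[0,0,0],0.6],[[-0.4,0.25,0.7],[0,0,0],0.6]]' --force 20

```text
time: 11.85
ee_pos: [0.5753, -0.06, 0.2572]
tcp_rot: [-180.0, -0.0, 82.4]
wrist_force: [0.8, -0.1, 0.9]
opening: 0.051
grasp_force: 0.0
```

```bash
python3 - <<'E'
from h import *
o=sensors.get_obs(); print(o['ee_pos'],o['tcp_rot'],o['opening'],o['time'])
im,d,c=cam('wrist'); save('w5',im)
hsv=cv2.cvtColor(im,cv2.COLOR_RGB2HSV); H,S=hsv[...,0],hsv[...,1]
m=((H<5)|(H>172))&(S>170); P=cloud(c,d,m); P=P[np.hypot(P[:,0]-.575,P[:,1]+.06)<.04]
print('knob',len(P),np.percentile(P,[1,50,99],axis=0).round(4).tolist())
E
```

```text
[ 0.57529423 -0.06002905  0.25723298] [-1.79988440e+02 -1.03779696e-03  8.24140868e+01] 0.05097218489747595 11.85
knob 2768 [[0.5636, -0.073, 0.1363], [0.5764, -0.0559, 0.1508], [0.5893, -0.045, 0.1538]]
```

View pics/w5.png

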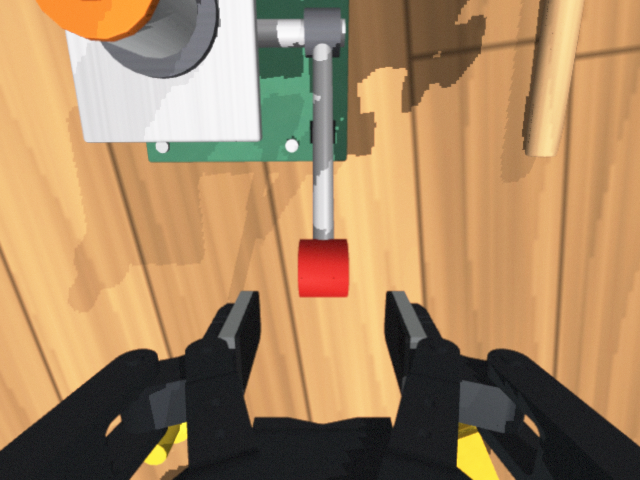

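The knob is at (324,268), centred between the fingers at columns 258 and 387. I'll descend and grip its flat ends.

>>> apply_moves --rows '[[[-0.01,0.01,0.15],[0,0,0],0.6],[[-0.01,0.01,0.35],[0,0,0],0.6],[[-0.01,0.01,0.55],[0,0,0],0.6],[[-0.01,0.01,0.66],[0,0,0],0.6],[[-0.01,0.01,0.66],[0,0,0],0.6],[[-0.01,0.01,0.66],[0,0,0],0.1],[[-0.01,0.01,0.66],[0,0,0],0.1],[[-0.01,0.01,0.66],[0,0,0],0.1],[[-0.01,0.01,0.66],[0,0,0],0.1],[[-0.01,0.01,0.66],[0,0,0],0.1],[[-0.01,0.01,0.66],[0,0,0],0.1]]' --force 25

```text
time: 13.0
ee_pos: [0.5757, -0.0619, 0.1916]
tcp_rot: [-179.9, 0.0, 82.4]
wrist_force: [-8.6, 1.0, 3.5]
opening: 0.0254
grasp_force: 28.8
```

>>> apply_moves --rows '[[[0,-0.01,0],[0,0,0],0.1],[[0.03,-0.01,-0.06],[0,0,0],0.1],[[0.07,-0.01,-0.11],[0,0,0],0.1],[[0.11,-0.01,-0.165],[0,0,0],0.1],[[0.15,-0.01,-0.215],[0,0,0],0.1],[[0.195,-0.01,-0.265],[0,0,0],0.1],[[0.24,-0.01,-0.31],[0,0,0],0.1],[[0.29,-0.01,-0.355],[0,0,0],0.1],[[0.335,-0.01,-0.4],[0,0,0],0.1],[[0.39,-0.01,-0.44],[0,0,0],0.1],[[0.44,-0.01,-0.48],[0,0,0],0.1],[[0.495,-0.01,-0.515],[0,0,0],0.1],[[0.55,-0.01,-0.55],[0,0,0],0.1],[[0.55,-0.01,-0.55],[0,0,0],0.1]]'

```text
time: 14.4
ee_pos: [0.5827, -0.0064, 0.2458]
tcp_rot: [-180.0, -0.0, 82.4]
wrist_force: [-4.7, -1.5, -3.1]
opening: 0.0254
grasp_force: 26.7
```

>>> apply_moves --rows '[[[0.06,0,-0.03],[0,0,0],0.1],[[0.115,0,-0.06],[0,0,0],0.1],[[0.175,0,-0.085],[0,0,0],0.1],[[0.235,0,-0.11],[0,0,0],0.1],[[0.3,0,-0.13],[0,0,0],0.1],[[0.36,0,-0.15],[0,0,0],0.1],[[0.425,0,-0.165],[0,0,0],0.1],[[0.49,0,-0.18],[0,0,0],0.1],[[0.555,0,-0.19],[0,0,0],0.1],[[0.62,0,-0.195],[0,0,0],0.1],[[0.685,0,-0.2],[0,0,0],0.1],[[0.75,0,-0.2],[0,0,0],0.1],[[0.75,0,-0.2],[0,0,0],0.1],[[0.75,0,-0.2],[0,0,0],0.1]]'

```text
time: 15.8
ee_pos: [0.5922, 0.0675, 0.266]
tcp_rot: [-179.9, -0.0, 82.4]
wrist_force: [-8.0, -3.0, -0.3]
opening: 0.0257
grasp_force: 26.4
```

```bash
python3 - <<'E'
from h import *
o=sensors.get_obs(); print(o['ee_pos'],o['tcp_rot'],o['opening'],o['grasp_force'],o['wrist_force'],o['time'])
a=[]
for n in ['wrist','scene']:
    im,d,c=cam(n); a.append(im)
    P=cloud(c,d,d>0); Q=P[np.hypot(P[:,0]-.5097,P[:,1]-.0795)<.035]
    for lo,hi in [(.176,.19),(.205,.23)]:
        q=Q[(Q[:,2]>lo)&(Q[:,2]<hi)]
        if len(q)>5: print(n,lo,len(q),np.median(q[:,2]),(q.min(0)+q.max(0))/2,np.ptp(q,axis=0))
    hsv=cv2.cvtColor(im,cv2.COLOR_RGB2HSV); H,S=hsv[...,0],hsv[...,1]
    m=((H<5)|(H>172))&(S>170); P=cloud(c,d,m); P=P[np.hypot(P[:,0]-.594,P[:,1]-.067)<.05]
    if len(P): print('knob',len(P),np.percentile(P,[1,50,99],axis=0).round(4).tolist())
b=cv2.resize(a[1][130:330,280:480],(480,480))
save('w6',cv2.resize(np.hstack([a[0],b]),(800,343)))
E
```

```text
[0.59220975 0.06745576 0.2660235 ] [-1.79946428e+02 -2.20992605e-02  8.23713468e+01] 0.025727916817198923 26.39431804418564 [-8.01488511 -2.95656021 -0.27823491] 15.8
wrist 0.176 5702 0.18162969485503794 [0.50935316 0.07845993 0.18301848] [0.05023222 0.0496047  0.01393079]
wrist 0.205 4720 0.21715456607315506 [0.50975813 0.07866562 0.21230483] [0.02643779 0.02592052 0.01460555]
knob 6336 [[0.5792, 0.048, 0.209], [0.5922, 0.0663, 0.2255], [0.6053, 0.075, 0.2291]]
scene 0.176 124 0.18040745703805894 [0.51124534 0.08472644 0.18311196] [0.04666644 0.0367002  0.01365904]
scene 0.205 58 0.21356492068847027 [0.51157113 0.08342719 0.21167286] [0.02654395 0.01450852 0.01308836]
knob 20 [[0.5806, 0.0575, 0.2085], [0.5874, 0.0727, 0.2179], [0.6166, 0.076, 0.2554]]
```

View pics/w6.png

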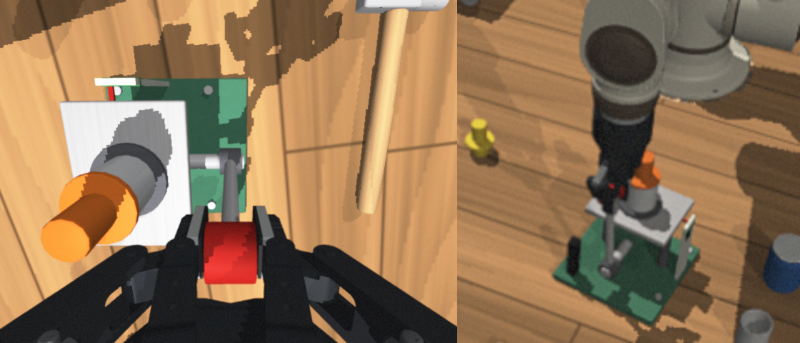

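The collar rose from 171.4 to 181.6 mm, which matches the full 10 mm lift. The handle stands straight up in the grip, and the plug is seated and clear of the fingers. I'll let it settle and hand in.

>>> apply_moves --rows '[[[0,0,0],[0,0,0],0.1],[[0,0,0],[0,0,0],0.1],[[0,0,0],[0,0,0],0.1],[[0,0,0],[0,0,0],0.1],[[0,0,0],[0,0,0],0.1]]'

```text
time: 16.4
ee_pos: [0.5922, 0.0674, 0.266]
tcp_rot: [-179.9, -0.0, 82.4]
wrist_force: [-8.6, -2.8, 0.6]
opening: 0.0254
grasp_force: 26.4
```

```bash
python3 -c "
from h import *
o=sensors.get_obs(); print(o['ee_pos'],o['grasp_force'],o['wrist_force'])
print(bot.job_done())"
```

```text
[0.59221994 0.06735114 0.26597147] 26.40047550201416 [-8.56949942 -2.75647819  0.63515233]
the job is handed in; nothing more can be done
None
```

The orange plug is seated and released in the tube, the lever is held straight up at full lift (rim measured about 10 mm higher), and the job was handed in at about 16.4 s; the hand-in call returned no verdict.

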